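Fit a water-filter cartridge and clamp it home

ROBOT

A 6-joint arm with a two-finger parallel gripper is mounted at the origin on the work surface; the furniture and walls round the work are solid. World frame = base frame: x ahead of the robot, y to its left, z up, the work surface at z = 0. Lengths are in mm, angles in rad, forces in N, time in s.
With the tool pointing down it reaches from about 350 to 975 mm from the base axis. Payload 7.1 kg.
Tool frame: the origin (TCP) lies between the finger pads; the fingertips stand 19 mm ahead of it and the grasp point (between the pads) is the TCP (ctrl.tcp_to_tips is the distance from the TCP to the fingertips, in mm); z points along the fingers, y is the line along which they close (so a half turn about z gives the same grasp; the last joint's range is limited). The gripper opens to 88 mm and grips with 3 to 60 N. Pads are 20 mm wide; open, the fingers measure 115 mm over their backs; the gripper's body (75 mm by 178 mm) begins 61 mm behind the grasp point.
Start: joints at [1.207, 0.423, 1.63, -0, 1.089, -0.019], TCP at [211.223, 588.209, 241.675] pointing down, gripper open.
Joint ranges: [-3, 3], [-0.9, 2.11], [0.09, 2.58], [-1.31, 4.45], [0.11, 2.69], [-2.54, 2.54]. Speed limits (rad/s): [2.39, 2.39, 3.01, 3.14, 3.14, 3.14].

INTERFACE

Orientations are given as a rotation vector (axis times angle).
In Python, from workcell import status, optics, ctrl gives the robot as it stands. The module is installed in compiled form; this text tells all that it offers.
- The arm moves only by the shell command python3 -m inch 'ROWS'. ROWS is JSON, a list that holds one entry, the list of rows, each a list of 7 numbers: the shift along the tool's x, y, z in mm, then the turn, a rotation vector about the tool's x, y, z in rad, then the opening in per cent of the stroke, from 0 (shut) to 100 (fully open). A call has 1 to 20 rows; each row is the pose to reach, as a shift and turn from the pose commanded when the call began, along the tool's axes at that moment; what a row does not reach only later rows make up. A row lasts 1/10 s, in which the tool goes at most 50 mm and 8.59 degrees, less where a joint would pass 70% of its speed; a pose out of reach is approached as far as the arm can. A call with a gripper value outside its range is refused whole. The fingers move at their own pace and stop on an object; the grip force is fixed at half the most. Time passes only in rows, so rows that repeat a pose let the fingers close. It gives the time, the measured TCP pose, the force, the opening and the grip force at its end, in the units of the state.
- status.get_obs(): the state, without advancing time (a new reading comes with each control period).
- optics.get_image(name): name is "scene" or "top" or "wrist"; returns a dict with "frame" (420x560x3 uint8, red, green, blue), "fx", "fy", "cx", "cy" (pixels), "rvec" (rotation vector, rad) and "tvec" (3), from world to camera coordinates, as OpenCV has them; the wrist camera has in their place "hand_eye" (4x4, takes a point from camera to tool coordinates, whose origin is the TCP and whose axes are the flange's). Camera axes: x right, y down, z forward; pixel columns grow to the right and rows downward; lengths in mm; the calibration is good to about 2 mm. The wrist camera is an equidistant fisheye: a pixel r from the principal point sees the ray r / f radians off the axis. A picture is of the moment at which its call begins: read the wrist's pose just before it. There is no depth.
- ctrl.close_job(): hands the job in; it is judged then, once.
The state is a dict: "t": time; "qpos": joint angles; "qvel": joint speeds; "joint_torque": joint torques, N m; "ee_pos": TCP position; "orientation": TCP orientation; "ft_force": force on the tool from outside, world axes, zero at the start; "moment": the same for the moment, N m; "width": finger opening in mm; "grasp_force": force on a finger pad.
Only numpy, scipy, OpenCV 4.12 (cv2) and the standard library are available. Lean on these libraries where they do the work, as an engineer would, in place of code of your own. Each camera call takes 0.05 s, during which the arm holds its last target. There are 200 camera calls.

TASK

Put the white filter cartridge with the blue grip tab into the well of the grey filter station so that its keyed underside drops onto the D-shaped spigot inside (feel for the angle), then swing the station's hinged steel clamp over and press its black bar all the way down, so that the cartridge is driven fully home and stays clamped. Do not push the mug, the capsules or the pepper mill about.

Things in the scene. Friction and masses are not known exactly. Their poses are not given: they have to be found in the camera images.
- cartridge: Loose white round filter cartridge, 80 to 170 g, upright on the table; body 50 mm in diameter, 40 mm high, lower edge chamfered, blue tab on top. Origin: centre of the underside, z up. Underside: D-shaped hole 16 mm deep, radius 16 mm, its flat on the -x side, 5.5 mm from the axis; an orange mark on shoulder and wall shows that side.
- cartridge_tab (a point): Centre of the top of the cartridge's upright blue grip tab, 64 mm above the underside; the tab is 36 mm long (cartridge x), 14 mm thick (cartridge y) and 24 mm high, standing on the body's flat shoulder.
- station: Grey filter station, fixed to the table, base 142 x 108 mm. Origin: on the axis of its round well, at table height; x points to its back (hinge side), -x is its front, z up. Well: outer diameter 76, inner 52 mm. Two hinge posts stand 65 mm behind the well axis, 106 mm high, spanning 96 mm.
- well_rim (a point): Centre of the well's mouth, 50 mm above the table; axes as the station's. On the well's axis stands a fixed brass D-shaped spigot: radius 14 mm, flat 4 mm from the axis, top 36 mm above the table. Its flat faces the station's front (-x), turned by up to 0.7 rad either way: this angle differs each time and is not measured; it must be felt (or seen).
- well_seat (a point): Centre of the sprung seat ring as it stands in the well, 30 mm above the table. The cartridge slips on when its -x side faces as the spigot's flat does, within 0.1 rad: its underside sinks to 30 mm, onto the seat (3.5 N; 7.5 N at the bottom). Wrongly turned, it rests on the spigot at 36 mm. The closed clamp drives it to 22.5 mm: fully home.
- clamp (a joint): Angle of the clamp: 0 closed (level, over the well, at its stop), 1.85 to 2.15 at the start (open, leaning back). The hinge is stiff (0.9 N m) and stays where it is left; the last part takes about 10 to 12 N at the bar. With a wrongly turned cartridge it stops at about 0.2.
- clamp_bar (a point): Middle of the clamp's black round handle bar, 15 mm in diameter, along y, 60 mm free between two steel side straps (6 mm wide, 14 mm deep). At clamp angle a it lies at (65 - 130 cos a, 0, 94.5 + 130 sin a) mm in the station's frame. A 16 mm cross bar that presses on the tab joins the straps half-way to the hinge.
- clamp_hinge (a point): Middle of the clamp's hinge axis, which runs along the station's y: 65 mm behind the well axis, 94.5 mm above the table.
- mug: Small striped mug, 65 x 92 x 49 mm, bystander. Origin at the underside.
- red_capsule: Red coffee capsule, 37 mm wide, 26 mm high, bystander. Origin at the underside.
- gold_capsule: Gold coffee capsule, 37 mm wide, 26 mm high, bystander. Origin at the underside.
- green_capsule: Dark green coffee capsule, 37 mm wide, 26 mm high, bystander. Origin at the underside.
- pepper_mill: Wooden pepper mill, 58 mm wide, 170 mm high, bystander. Origin at the underside.
Mind the look-alikes: they are no part of the job. What is shaped like the cartridge but green is not meant.

How it is judged (in metres and radians):
On the way, in this order (a step that is already met when the one before it is completed fails the run):
1. the cartridge stands upright in the well, keyed on the spigot (underside less than 33 mm above the station's origin, within 4 mm of the axis), while the clamp is still open (z of cartridge in the frame of station below 0.033 m and horizontal distance between cartridge and station below 0.004 m and angle between cartridge's own z axis and vertical below 0.08 rad and value of joint clamp above 0.8 rad), for 0.2 s.
2. the clamp is closed and the cartridge driven home (value of joint clamp below 0.045 rad and z of cartridge in the frame of station below 0.0255 m), for 0.2 s.
At the end, for the whole second after the job is handed in: The clamp is closed to less than 0.045 rad and stays so; the cartridge is upright (within 0.08 rad) and at rest in the well, within 4 mm of its axis, its underside less than 25.5 mm above the station's origin (all of step 2 and horizontal distance between cartridge and station below 0.004 m and angle between cartridge's own z axis and vertical below 0.08 rad and linear speed of cartridge below 0.02 m/s); the robot touches nothing.
It fails at once if a bystander is pushed more than 40 mm (distance of any of mug, red_capsule, gold_capsule, green_capsule, pepper_mill from where it was at the start of the episode above 0.04 m).
It also fails if it takes over 64 s, if anything falls off the work surface, if the arm or the gripper's body presses on something with over 40 N, if the wrist force passes 120 N, or if a joint passes its speed limit or range.

## Working session

There is one attempt and no reset: what is moved stays moved. The work goes in short steps, Python scripts to look and compute and a shell command to move; the robot and the scene stay as the last step left them, time stands still between calls to the robot, and variables do not carry over. Pictures are saved under pics/ and viewed, at most 10 in all, crops included, and the job is handed in when it is done.

```bash
mkdir -p pics; cat > h.py <<'E'
import numpy as np, cv2
from scipy.spatial.transform import Rotation as R
from workcell import status, optics, ctrl
def grab(n,f):
    o=status.get_obs(); im=optics.get_image(n); cv2.imwrite(f'pics/{f}.png',im['frame'][:,:,::-1]); 
    np.save(f'pics/{f}.npy',{'im':im,'o':o},allow_pickle=True); return im
def load(f): 
    d=np.load(f'pics/{f}.npy',allow_pickle=True).item(); return d['im'],d['o']
def ray(im,u,v,o=None):
    x=(u-im['cx'])/im['fx']; y=(v-im['cy'])/im['fy']
    if 'rvec' in im:
        M=R.from_rotvec(np.ravel(im['rvec'])).as_matrix(); d=M.T@np.array([x,y,1]); c=-M.T@np.ravel(im['tvec'])
    else:
        r=np.hypot(x,y); s=np.sin(r)/r if r>1e-9 else 1; d=np.array([x*s,y*s,np.cos(r)])
        H=np.array(im['hand_eye']); T=R.from_rotvec(o['orientation']).as_matrix()
        d=T@H[:3,:3]@d; c=T@H[:3,3]+np.array(o['ee_pos'])
    return c,d/np.linalg.norm(d)
def onz(im,u,v,z,o=None):
    c,d=ray(im,u,v,o); return c+d*(z-c[2])/d[2]
def proj(im,p):
    return cv2.projectPoints(np.array([p],float),np.ravel(im['rvec']).astype(float),np.ravel(im['tvec']).astype(float),np.array([[im['fx'],0,im['cx']],[0,im['fy'],im['cy']],[0,0,1.]]),None)[0].ravel()
def two(a,b):
    (c1,d1),(c2,d2)=a,b
    s=np.linalg.lstsq(np.c_[d1,-d2],c2-c1,rcond=None)[0]; p,q=c1+s[0]*d1,c2+s[1]*d2
    return (p+q)/2,np.linalg.norm(p-q)
E
python3 - <<'E'
from h import *
a=grab('scene','s0');b=grab('top','t0')
for n in (a,b): print(n['fx'],n['cx'],n['cy'],n['rvec'],n['tvec'])
o=status.get_obs();print(o['ee_pos'],o['orientation'],o['ft_force'],o['t'],o['width'])
E
```

```text
379.6592375651095 281.29092709208726 210.23364053926088 [ 1.96183833 -0.47690188  0.3348355 ] [-433.4392387   168.68502461  694.15924611]
507.47737789017276 271.8040687500728 210.17273785746593 [ 2.17097946 -2.21162266  0.08199075] [  -9.17297836  480.80747417 1333.91523582]
[211.06810207 587.78512621 241.00249843] [-5.38935846e-01 -3.09476749e+00  2.09342527e-03] [-0.00112186 -0.74427442  0.52382027] 0.1 87.81287332866863
```

View pics/s0.png

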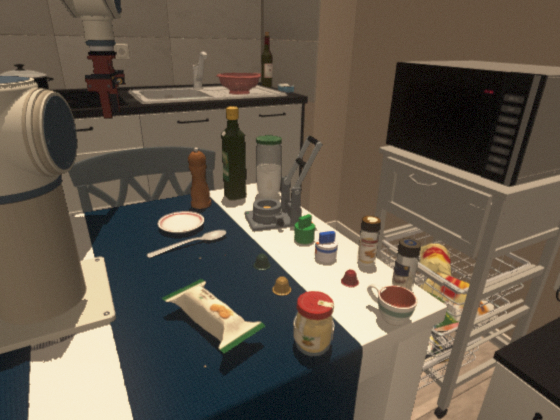

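View pics/t0.png

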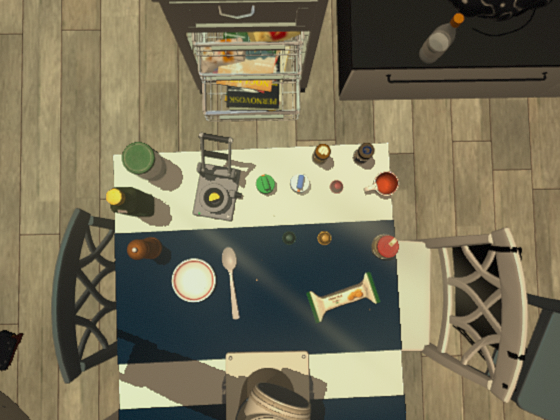

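Candidates: the white body with a blue tab at top (300,184) / scene (326,247), and the green look-alike at top (265,184) / scene (305,230). The white and blue one fits the description. I'll confirm it in an enlarged crop, which also shows the station.

```bash
python3 - <<'E'
from h import *
b,_=load('t0');a,_=load('s0')
f=b['frame'][125:230,185:325][:,:,::-1]
s=a['frame'][125:275,235:350][:,:,::-1]
f=cv2.resize(f,(480,360),interpolation=cv2.INTER_CUBIC)
s=cv2.resize(s,(276,360),interpolation=cv2.INTER_CUBIC)
cv2.imwrite('pics/c1.png',np.hstack([f,s]))
for im,roi in ((a,(290,340,220,270)),(b,(285,318,168,200))):
    h=cv2.cvtColor(im['frame'],cv2.COLOR_RGB2HSV); m=cv2.inRange(h,(100,120,50),(128,255,255))
    k=np.zeros_like(m);k[roi[2]:roi[3],roi[0]:roi[1]]=m[roi[2]:roi[3],roi[0]:roi[1]]
    c=max(cv2.findContours(k,0,2)[0],key=cv2.contourArea); print(cv2.minAreaRect(c),cv2.boundingRect(c))
    o=cv2.inRange(h,(5,130,120),(22,255,255)); ys,xs=np.nonzero(o[roi[2]:roi[3],roi[0]:roi[1]]); print('orange',list(zip(xs+roi[0],ys+roi[2])))
print(onz(b,300,182,64),onz(b,214,197,50))
for p in [(0,0,0),(211,588,241)]: print(proj(b,p),proj(a,p))
E
```

```text
((326.5540771484375, 233.3242950439453), (2.794782876968384, 13.1519193649292), 80.53767395019531) (320, 232, 14, 4)
orange [(np.int64(317), np.int64(242)), (np.int64(318), np.int64(242)), (np.int64(317), np.int64(243)), (np.int64(318), np.int64(243))]Traceback (most recent call last):
  File "<stdin>", line 11, in <module>
ValueError: max() iterable argument is empty
```

View pics/c1.png

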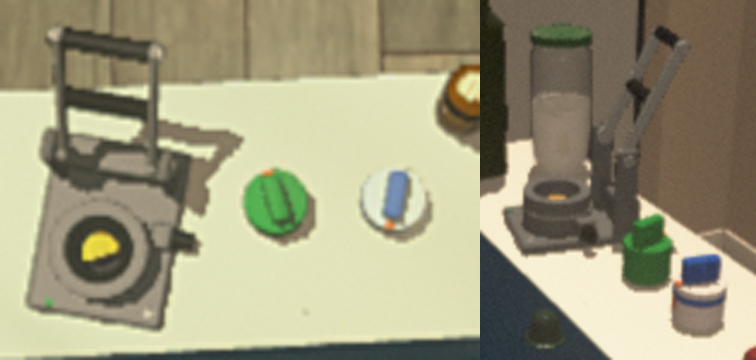

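The crop confirms the white cartridge with the blue tab (crop (395,200)). Its orange mark is on the robot side, and the look-alike is green. The spigot shows yellow in the well at about crop (98,248), and the clamp is open at the back.

```bash
python3 - <<'E'
from h import *
b,_=load('t0');a,_=load('s0')
ox=lambda x,y:(185+x*140/480,125+y*105/360)
h=cv2.cvtColor(b['frame'],cv2.COLOR_RGB2HSV)
m=cv2.inRange(h[168:200,285:318],(95,60,50),(130,255,255)); c=max(cv2.findContours(m,0,2)[0],key=cv2.contourArea)
r=cv2.minAreaRect(c);u,v=r[0][0]+285,r[0][1]+168;print('tab',r,u,v)
P=onz(b,u,v,64);print('tab top',P, two(ray(a,327,232),ray(b,u,v)))
print('body',onz(b,*ox(393,200),40))
print('orange',onz(b,*ox(390,226),40))
print('well',onz(b,*ox(100,246),50))
# bar ends, hinge-post tops
L=ox(53,36);Rr=ox(158,50);print('bar mid', two(ray(a,235+ (665-480)*115/276,125+37*150/360),ray(b,*[(L[i]+Rr[i])/2 for i in (0,1)])))
c1,c2=onz(b,*ox(28,308),10),onz(b,*ox(160,328),10);print('front edge',c1,c2)
for n,p in dict(red=(337,186),gold=(324,238),green=(289,238)).items(): print(n,onz(b,*p,26)[:2])
H=None
E
```

```text
tab ((14.956000328063965, 12.992000579833984), (4.203807830810547, 12.521982192993164), 10.30484676361084) 299.95600032806396 180.99200057983398
tab top [551.37265524 -91.61121464  64.        ] (array([552.93393192, -92.56829597,  61.77987573]), np.float64(3.0129733718920875))
body [548.17840381 -92.17966888  40.        ]
orange [528.23565581 -89.43708684  40.        ]
well [515.94174883 131.13632372  50.        ]
bar mid (array([635.88001805, 109.80504161, 210.49557838]), np.float64(2.7169171322099728))
front edge [472.34090597 191.82922696  10.        ] [454.87468194  89.41624919  10.        ]
red [ 540.96009303 -192.06215394]
gold [ 403.95841784 -154.03586297]
green [405.68280861 -61.86991404]
```

```bash
cat >> h.py <<'E'
def goal(p,yaw):
    o=status.get_obs(); T=R.from_rotvec(o['orientation']); 
    x,y=np.array([-np.cos(yaw),-np.sin(yaw),0]),np.array([-np.sin(yaw),np.cos(yaw),0])
    G=R.from_matrix(np.c_[x,y,[0,0,-1]])
    print('go',np.round(T.inv().apply(np.array(p)-o['ee_pos']),1),np.round((T.inv()*G).as_rotvec(),3))
E
python3 - <<'E'
from h import *
w=optics.get_image('wrist');print(np.round(w['hand_eye'],3),w['fx'],w['cx'],w['cy'])
goal((470,137,320),-0.17)
goal((550,-92,200),-0.17)
E
```

```text
[[-0.00000e+00 -9.62000e-01 -2.72000e-01  7.38330e+01]
 [ 1.00000e+00 -1.00000e-03  1.00000e-03 -4.27000e-01]
 [-1.00000e-03 -2.72000e-01  9.62000e-01 -1.44013e+02]
 [ 0.00000e+00  0.00000e+00  0.00000e+00  1.00000e+00]] 325.19226210127806 285.05071545755555 212.59746600231702
go [-396.1 -336.9  -78.5] [-0.001 -0.    -0.175]
go [-548.8 -525.2   41.7] [-0.001 -0.    -0.175]
```

```bash
python3 -m inch '[[[-393,-338,-10,0,0,-0.17,100],[-393,-338,-10,0,0,-0.17,100],[-393,-338,-10,0,0,-0.17,100],[-393,-338,-10,0,0,-0.17,100],[-393,-338,-10,0,0,-0.17,100],[-393,-338,-10,0,0,-0.17,100],[-393,-338,-10,0,0,-0.17,100],[-393,-338,-10,0,0,-0.17,100],[-393,-338,-10,0,0,-0.17,100],[-393,-338,-10,0,0,-0.17,100],[-393,-338,-10,0,0,-0.17,100],[-393,-338,-10,0,0,-0.17,100],[-393,-338,-10,0,0,-0.17,100],[-393,-338,80,0,0,-0.17,100],[-393,-338,80,0,0,-0.17,100],[-393,-338,80,0,0,-0.17,100],[-393,-338,80,0,0,-0.17,100]]]'
python3 - <<'E'
from h import *
w=grab('wrist','w1');o=status.get_obs();print(o['ee_pos'],o['t'])
cv2.imwrite('pics/w1c.png',cv2.resize(w['frame'][:,:,::-1],(784,588),interpolation=cv2.INTER_CUBIC))
E
```

```text
t: 1.85
ee_pos: [466.2, 138.2, 161.8]
orientation: [-0.272, -3.128, 0.001]
ft_force: [-0.9, 0.4, 0.4]
width: 87.7
grasp_force: 0.0
[467.28588386 138.3218703  162.90883583] 1.9
```

View pics/w1c.png

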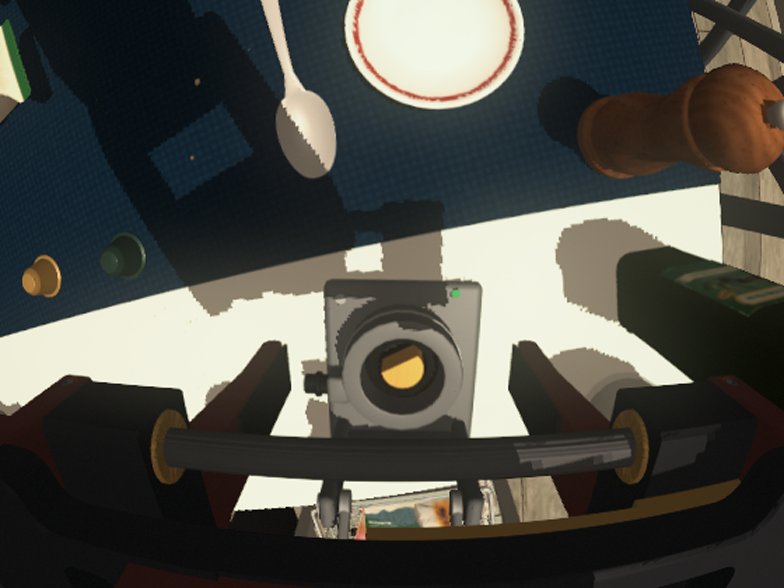

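The wrist view shows the brass D-spigot at (403,368) with its flat to the upper left and slightly tilted. The well rim is around (403,370). I'll enlarge it once to separate the top face from the flat's wall.

```bash
python3 - <<'E'
from h import *
w,o=load('w1')
c=w['frame'][215:315,235:340][:,:,::-1]; g=cv2.convertScaleAbs(c,alpha=1.6,beta=10)
cv2.imwrite('pics/w1d.png',cv2.resize(g,None,fx=6,fy=6 -.1,interpolation=cv2.INTER_CUBIC)[:600])
E
```

```text
(no output)
```

View pics/w1d.png

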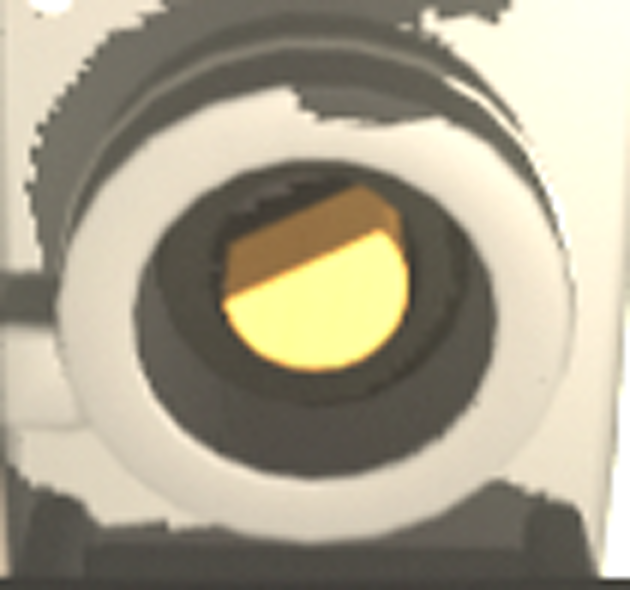

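```bash
python3 - <<'E'
from h import *
w,o=load('w1'); o['ee_pos']=np.array([467.29,138.32,162.91]) 
q=lambda x,y:(235+(x+.5)/6-.5,215+(y+.5)/5.9-.5)
W=lambda x,y,z: onz(w,*q(x,y),z,o)[:2]
A,B=W(225,300,36),W(382,230,36); d=B-A; n=np.array([-d[1],d[0]]); n/=np.linalg.norm(n)
print('flat',A,B,np.linalg.norm(d)); n= n if n[0]<0 else -n
print('flat normal dir yaw(+x of key)',np.arctan2(-n[1],-n[0]))
def fit(P):
    P=np.array(P);s=np.linalg.lstsq(np.c_[2*P,np.ones(len(P))],(P**2).sum(1),rcond=None)[0];return s[:2],np.sqrt(s[2]+s[:2]@s[:2])
c36=fit([W(*p,36) for p in((225,300),(382,230),(410,280),(315,371),(382,346),(250,340))]);print('spigot',c36,'flat dist',(A-c36[0])@n)
print('rim',fit([W(*p,50) for p in((135,315),(497,315),(316,160),(316,478),(190,205),(440,205),(440,435),(190,435))]))
print('outer rim',fit([W(*p,50) for p in((58,310),(573,310),(290,88),(316,540))]))
# base corners front in full frame/1.4
f1,f2=[onz(w,x/1.4,y/1.4,20,o)[:2] for x,y in((327,281),(480,283))];print(f1,f2,np.linalg.norm(f1-f2)); e=f1-f2;print('station yaw',np.arctan2(e[0],-e[1]) if e[1]<0 else np.arctan2(-e[0],e[1]))
# spigot bright mask check
E
```

```text
flat [517.25243628 117.12966027] [509.69189847 142.62210826] 26.58997247915994
flat normal dir yaw(+x of key) 0.2883157865217017
spigot (array([517.93010183, 131.40298467]), np.float64(14.016461318491485)) flat dist 4.708141862288035
rim (array([517.35394636, 131.06563232]), np.float64(26.353975318621924))
outer rim (array([517.40684625, 131.07080806]), np.float64(37.58613522876892))
[454.92646607  92.27448589] [473.55536514 190.77866881] 100.2502365771079
station yaw -0.18691039283169533
```

```bash
python3 - <<'E'
from h import *
goal((520,-92,150),-0.17)
E
```

```text
go [ -91.6 -217.8   12.9] [ 0.001  0.001 -0.003]
```

```bash
python3 -m inch '[[[-92,-218,13,0,0,0,100],[-92,-218,13,0,0,0,100],[-92,-218,13,0,0,0,100],[-92,-218,13,0,0,0,100],[-92,-218,13,0,0,0,100],[-92,-218,13,0,0,0,100],[-92,-218,13,0,0,0,100],[-92,-218,13,0,0,0,100]]]'
python3 - <<'E'
from h import *
w=grab('wrist','w2');_,o=load('w2');print(o['ee_pos'],o['orientation'],o['t'])
cv2.imwrite('pics/w2c.png',cv2.resize(w['frame'][150:400,150:420][:,:,::-1],None,fx=2.2,fy=2.2,interpolation=cv2.INTER_CUBIC))
E
```

```text
t: 2.7
ee_pos: [519.8, -92.4, 149.9]
orientation: [0.273, 3.128, 0.0]
ft_force: [0.3, -0.3, -0.1]
width: 87.8
grasp_force: 0.0
[519.83676646 -92.39620504 149.88771481] [2.72778150e-01 3.12823748e+00 9.97196934e-05] 2.7
```

View pics/w2c.png

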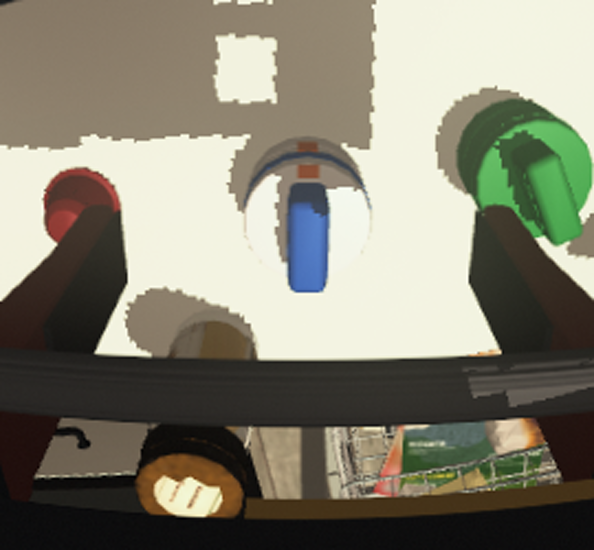

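The white cartridge is centred under the camera at crop (308,215), with its tab aligned with image up/down and the orange mark at the top. The green look-alike is off to the right at (535,190).

```bash
python3 - <<'E'
from h import *
w,o=load('w2'); q=lambda x,y:(150+(x+.5)/2.2-.5,150+(y+.5)/2.2-.5)
W=lambda x,y,z: onz(w,*q(x,y),z,o)[:2]
f1,f2=W(291,291,64),W(326,291,64);g1,g2=W(288,216,64),W(328,216,64)
print('far end',f1,f2,np.linalg.norm(f1-f2),'near?',g1,g2,np.linalg.norm(g1-g2),np.linalg.norm((f1+f2-g1-g2)/2))
d=(f1+f2)/2-(g1+g2)/2;yaw=np.arctan2(d[1],d[0]);print('yaw',yaw)
L,Rr=W(245,215,40),W(371,213,40);print('body LR',L,Rr,np.linalg.norm(L-Rr),(L+Rr)/2)
om=W(308,174,40);print('orange shoulder',om)
c=(f1+f2)/2-18*d/np.linalg.norm(d);print('tab centre',c, 'body yaw',np.arctan2(*(c-om)[::-1]))
goal((*c,90),-0.17)
w,o=load('w1');print('w1',o['ee_pos'])
E
```

```text
far end [ 567.31643277 -103.51920988] [569.54975232 -91.06129892] 12.656510648841927 near? [538.17110001 -99.33348161] [540.59504676 -85.69913856] 13.848134465530235 29.439669795886186
yaw -0.1628794903022676
body LR [ 544.50448183 -117.49216413] [552.13232754 -69.85291242] 48.246060292879655 [548.31840468 -93.67253828]
orange shoulder [532.31725679 -90.95171419]
tab centre [550.6713327  -94.37136984] body yaw -0.1842037921365071
go [-30.8   3.1  59.7] [ 0.     0.001 -0.003]
w1 [466.22162275 138.2110462  161.83221272]
```

```bash
python3 -m inch '[[[-31,2.5,40,0,0,0,100],[-31,2.5,70,0,0,0,70],[-31,2.5,87,0,0,0,50],[-31,2.5,87,0,0,0,30],[-31,2.5,87,0,0,0,0],[-31,2.5,87,0,0,0,0],[-31,2.5,87,0,0,0,0],[-31,2.5,87,0,0,0,0],[-31,2.5,87,0,0,0,0],[-31,2.5,87,0,0,0,0]]]'
python3 - <<'E'
from h import *
goal((550.5,-93.8,140),-0.17)
E
```

```text
t: 3.75
ee_pos: [550.6, -96.4, 62.0]
orientation: [0.274, 3.129, -0.0]
ft_force: [0.4, 0.8, -0.4]
width: 19.4
grasp_force: 0.0
go [  0.5   2.6 -78. ] [-0.     0.001 -0.005]
```

```bash
python3 -m inch '[[[0,2,0,0,0,0,0],[0,2,0,0,0,0,0],[0,2,0,0,0,0,0],[0,2,0,0,0,0,0],[0,2,0,0,0,0,0]]]'
```

```text
t: 4.25
ee_pos: [550.9, -94.3, 61.7]
orientation: [0.274, 3.13, 0.0]
ft_force: [-0.1, 0.9, 2.9]
width: 13.7
grasp_force: 30.0
```

```bash
python3 - <<'E'
from h import *
goal((516.7,131.1,142),0.288)
E
python3 -m inch '[[[0,0,-40,0,0,0,0],[0,0,-80,0,0,0,0]]]'
```

```text
go [ 72.9 216.1 -80.2] [ 0.     0.    -0.463]
t: 4.45
ee_pos: [549.4, -94.1, 140.9]
orientation: [-0.274, -3.125, -0.001]
ft_force: [0.8, -0.0, -2.0]
width: 14.0
grasp_force: 30.0
```

```bash
python3 -m inch '[[[73,216,-1,0,0,-0.46,0],[73,216,-1,0,0,-0.46,0],[73,216,-1,0,0,-0.46,0],[73,216,-1,0,0,-0.46,0],[73,216,-1,0,0,-0.46,0],[73,216,-1,0,0,-0.46,0],[73,216,-1,0,0,-0.46,0],[73,216,-1,0,0,-0.46,0],[73,216,-1,0,0,-0.46,0],[73,216,-1,0,0,-0.46,0],[73,216,-1,0,0,-0.46,0]]]'
python3 - <<'E'
from h import *
w=grab('wrist','w3');_,o=load('w3');print(o['ee_pos'],o['orientation'])
goal((516.7,131.1,112),0.288)
cv2.imwrite('pics/w3c.png',cv2.resize(w['frame'][150:400,150:420][:,:,::-1],None,fx=2.2,fy=2.2,interpolation=cv2.INTER_CUBIC))
E
```

```text
t: 5.55
ee_pos: [516.7, 130.3, 142.6]
orientation: [0.445, -3.11, 0.0]
ft_force: [-0.4, -0.1, -1.2]
width: 13.6
grasp_force: 30.0
[516.65130387 130.2833119  142.63470943] [ 4.44551080e-01 -3.10987784e+00  9.37307973e-05]
go [-0.2  0.6 30.7] [-0.    -0.    -0.004]
```

View pics/w3c.png

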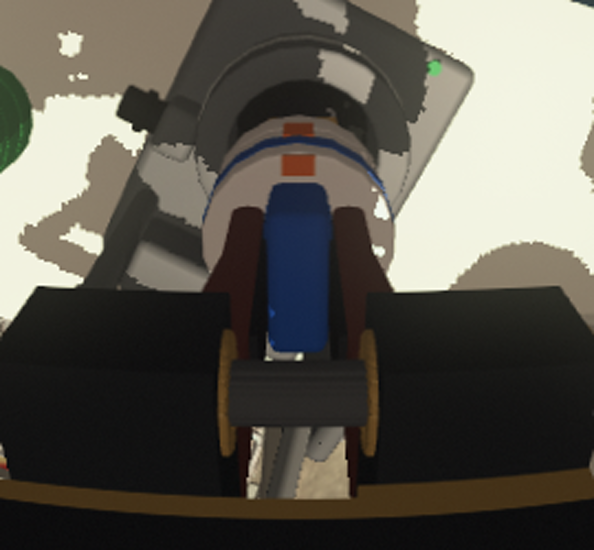

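```bash
python3 - <<'E'
from h import *
w,o=load('w3'); q=lambda x,y:(150+(x+.5)/2.2-.5,150+(y+.5)/2.2-.5)
T=R.from_rotvec(o['orientation'])
W=lambda x,y,z: T.inv().apply(onz(w,*q(x,y),z,o)-o['ee_pos'])[:2]
zs=o['ee_pos'][2]-61.7+40
for n,p,z in (('orange outer',(298,154),zs),('orange inner',(298,175),zs),('tab near top L',(275,184),zs),('L',(204,220),zs),('R',(393,220),zs),('tab far L',(271,349),zs+24),('tab far R',(326,351),zs+24)): print(n,W(*p,z))
# same check in w2 about cartridge centre
w,o=load('w2');T=R.from_rotvec(o['orientation'])
for n,p,z in (('orange outer',(308,178),40),('orange inner',(308,165),40)): print(n,onz(w,*q(*p),z,o)[:2])
E
```

```text
orange outer [23.22984695 -0.45979035]
orange inner [17.85660631 -0.461494  ]
tab near top L [15.52001204 -6.11133581]
L [  5.84524928 -24.09829402]
R [ 5.81877287 23.42557798]
tab far L [-16.84228263  -6.74995315]
tab far R [-17.41245232   6.026294  ]
orange outer [533.88009894 -91.21994216]
orange inner [528.8223672  -90.35159545]
```

```bash
python3 -m inch '[[[0,0.6,15,0,0,0,0],[0,0.6,25,0,0,0,0],[0,0.6,32,0,0,0,0],[0,0.6,36,0,0,0,0],[0,0.6,38,0,0,0,0],[0,0.6,38,0,0,0,0]]]'
```

```text
t: 6.2
ee_pos: [515.6, 131.6, 104.3]
orientation: [0.446, -3.108, 0.0]
ft_force: [-2.6, 0.3, -2.9]
width: 13.8
grasp_force: 30.0
```

```bash
python3 -m inch '[[[0,0,3,0,0,0,0],[0,0,6,0,0,0,0],[0,0,8,0,0,0,0],[0,0,10,0,0,0,0],[0,0,11,0,0,0,0],[0,0,11,0,0,0,0]]]'
```

```text
t: 6.8
ee_pos: [515.5, 131.5, 93.3]
orientation: [0.446, -3.108, 0.0]
ft_force: [-5.3, 1.3, -1.0]
width: 13.8
grasp_force: 30.0
```

```bash
python3 -m inch '[[[0,0,1.5,0,0,0,0],[0,0,1.5,0,0,0,0],[0,0,1.5,0,0,0,40],[0,0,1.5,0,0,0,40],[0,0,1.5,0,0,0,40],[0,0,1.5,0,0,0,40]]]'
```

```text
t: 7.4
ee_pos: [517.0, 131.7, 92.5]
orientation: [-0.446, 3.108, 0.0]
ft_force: [0.1, -1.4, -0.0]
width: 35.0
grasp_force: 0.0
```

```bash
python3 - <<'E'
from h import *
o=status.get_obs(); print(o['ft_force'])
ax=np.array([516.,131.3]); y=-0.175; xs=np.array([np.cos(y),np.sin(y)])
b,_=load('t0')
for a in (2.02,1.6,1.2,.8,.4,0): 
    p=ax+xs*(65-130*np.cos(a)); print(a,p,94.5+130*np.sin(a))
goal((516,131,200),0.288)
E
```

```text
[ 0.09959686 -1.38740865 -0.0477743 ]
2.02 [635.59728825 110.15416885] 211.60311489794154
1.6 [583.74518582 119.32206738] 224.44456839539566
1.2 [533.62019637 128.18459745] 215.66508117573943
0.8 [490.81869878 135.75227105] 187.75629181693796
0.4 [462.09810841 140.83031891] 145.12438450012456
0 [451.99277497 142.61702894] 94.5
go [   1.    -0.4 -107.5] [-0.     0.001 -0.003]
```

```bash
python3 -m inch '[[[0,0,-30,0,0,0,40],[0,0,-80,0,0,0,40],[0,0,-130,0,0,0,60],[0,0,-170,0,0,0,80],[0,0,-170,0,0,0,100]]]'
python3 - <<'E'
from h import *
o=status.get_obs();print(o['qpos'])
goal((635.6,110.2,262),-1.746);goal((635.6,110.2,262),1.396)
s=grab('scene','s1');t=grab('top','t1');w=grab('wrist','w4')
f=lambda im,r,k:cv2.resize(im['frame'][r[0]:r[1],r[2]:r[3]][:,:,::-1],k,interpolation=cv2.INTER_CUBIC)
cv2.imwrite('pics/c5.png',np.hstack([f(s,(120,240,235,335),(350,420)),f(w,(120,330,150,375),(450,420))]))
E
```

```text
t: 7.9
ee_pos: [519.8, 132.4, 268.3]
orientation: [-0.445, 3.098, 0.001]
ft_force: [0.1, -0.1, -0.1]
width: 55.7
grasp_force: 0.0
[ 2.27195561e-01  2.56261184e-01  1.80862004e+00 -1.09234861e-04
  1.06518477e+00 -1.62875485e+00]
go [-104.8  -53.8    7.6] [0.011 0.008 2.031]
go [-104.8  -53.8    7.6] [-0.007  0.01  -1.111]
```

View pics/c5.png

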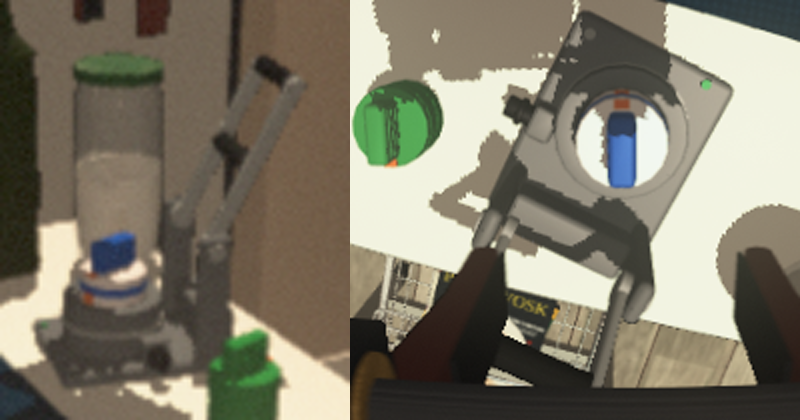

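The cartridge sits upright and concentric in the well (wrist crop (622,140)), and the clamp is still open. Next I'll grip the clamp bar with the fingers closing along station x.

```bash
python3 -m inch '[[[-105,-54,0,0,0,2.03,100],[-105,-54,0,0,0,2.03,100],[-105,-54,0,0,0,2.03,100],[-105,-54,0,0,0,2.03,100],[-105,-54,0,0,0,2.03,100],[-105,-54,0,0,0,2.03,100],[-105,-54,0,0,0,2.03,100],[-105,-54,0,0,0,2.03,100],[-105,-54,0,0,0,2.03,100],[-105,-54,0,0,0,2.03,100],[-105,-54,0,0,0,2.03,100],[-105,-54,0,0,0,2.03,100],[-105,-54,0,0,0,2.03,100],[-105,-54,0,0,0,2.03,100],[-105,-54,0,0,0,2.03,100],[-105,-54,0,0,0,2.03,100]]]'
python3 - <<'E'
from h import *
o=status.get_obs();print(o['ee_pos'],o['qpos'][5])
goal((635.6,110.2,213),-1.746)
E
```

```text
t: 9.65
ee_pos: [631.6, 109.2, 260.4]
orientation: [-2.403, -2.022, 0.004]
ft_force: [0.3, 0.8, 0.2]
width: 87.8
grasp_force: 0.0
[631.61798419 109.23152851 260.40141095] 0.32435941037330696
go [ 1.7  3.9 47.4] [-0.003  0.001  0.004]
```

```bash
python3 -m inch '[[[2,4,25,0,0,0,100],[2,4,47,0,0,0,80],[2,4,47,0,0,0,0],[2,4,47,0,0,0,0],[2,4,47,0,0,0,0],[2,4,47,0,0,0,0],[2,4,47,0,0,0,0],[2,4,47,0,0,0,0],[2,4,47,0,0,0,0],[2,4,47,0,0,0,0],[2,4,47,0,0,0,0]]]'
python3 - <<'E'
from h import *
o=status.get_obs();print(o['ee_pos'])
for a in np.arange(2.02,-0.01,-0.1): 
    print(round(a,2),np.round([-130*(np.cos(a)-np.cos(2.02)),-130*(np.sin(a)-np.sin(2.02))],1))
E
```

```text
t: 10.75
ee_pos: [636.9, 110.6, 215.3]
orientation: [2.406, 2.02, 0.001]
ft_force: [1.9, -0.3, 0.7]
width: 14.2
grasp_force: 30.0
[636.88228106 110.57298547 215.26863023]
2.02 [-0. -0.]
1.92 [-12.   -5.1]
1.82 [-24.4  -8.9]
1.72 [-37.1 -11.5]
1.62 [-50.1 -12.7]
1.52 [-63.1 -12.7]
1.42 [-76.  -11.4]
1.32 [-88.7  -8.8]
1.22 [-101.1   -5. ]
1.12 [-1.131e+02  1.000e-01]
1.02 [-124.5    6.3]
0.92 [-135.2   13.7]
0.82 [-145.1   22.1]
0.72 [-154.2   31.4]
0.62 [-162.3   41.6]
0.52 [-169.3   52.5]
0.42 [-175.2   64.1]
0.32 [-179.9   76.2]
0.22 [-183.3   88.7]
0.12 [-185.5  101.5]
0.02 [-186.4  114.5]
```

```bash
python3 -m inch '[[[0,-6,-2.7,0,0,0,0],[0,-12,-5.1,0,0,0,0],[0,-18,-7,0,0,0,0],[0,-24.4,-8.9,0,0,0,0],[0,-31,-10.3,0,0,0,0],[0,-37,-11.5,0,0,0,0],[0,-44,-12.2,0,0,0,0],[0,-50,-12.7,0,0,0,0]]]'
```

```text
t: 11.55
ee_pos: [592.0, 119.2, 231.1]
orientation: [2.4, 2.015, 0.015]
ft_force: [9.1, -3.8, 9.5]
width: 14.2
grasp_force: 30.0
```

```bash
python3 -m inch '[[[0,-6.5,0,0,0,0,0],[0,-13,0,0,0,0,0],[0,-19.5,0.5,0,0,0,0],[0,-26,1.3,0,0,0,0],[0,-32.5,2.5,0,0,0,0],[0,-38.7,3.9,0,0,0,0],[0,-45,5.7,0,0,0,0],[0,-51,7.7,0,0,0,0],[0,-57,10,0,0,0,0],[0,-63,12.8,0,0,0,0],[0,-68.7,15.8,0,0,0,0],[0,-74.4,19,0,0,0,0]]]'
python3 - <<'E'
from h import *
o=status.get_obs();print(o['ee_pos'],o['moment'],R.from_rotvec(o['orientation']).as_matrix()[:,2])
E
```

```text
t: 12.75
ee_pos: [517.7, 133.3, 211.7]
orientation: [2.403, 2.017, 0.014]
ft_force: [6.1, 3.2, 9.3]
width: 14.0
grasp_force: 30.0
[517.6989577  133.28677874 211.67170634] [ 0.32677814 -1.06193377 -0.22974666] [ 0.00948562  0.00265649 -0.99995148]
```

```bash
python3 -m inch '[[[0,-5.4,3.6,0,0,0,0],[0,-10.7,7.4,0,0,0,0],[0,-15.8,11.5,0,0,0,0],[0,-20.6,15.8,0,0,0,0],[0,-25.3,20.3,0,0,0,0],[0,-29.7,25.1,0,0,0,0],[0,-33.9,30,0,0,0,0],[0,-37.8,35.3,0,0,0,0],[0,-41.5,40.6,0,0,0,0],[0,-44.8,46.2,0,0,0,0],[0,-48,52,0,0,0,0],[0,-50.7,57.8,0,0,0,0],[0,-53.2,63.8,0,0,0,0],[0,-55.4,69.9,0,0,0,0]]]'
```

```text
t: 14.15
ee_pos: [460.2, 144.0, 140.3]
orientation: [-2.406, -2.017, -0.007]
ft_force: [-5.8, 13.8, 11.5]
width: 14.4
grasp_force: 30.1
```

```bash
python3 -m inch '[[[1,-1.9,6.2,0,0,0,0],[2,-3.4,12.5,0,0,0,0],[2,-4.6,18.9,0,0,0,0],[2,-5.6,25.3,0,0,0,0],[2,-6.2,31.8,0,0,0,0],[2,-6.5,38.3,0,0,0,0],[2,-6.5,41,0,0,0,0],[2,-6.5,43,0,0,0,0],[2,-6.5,43,0,0,0,0]]]'
```

```text
t: 15.05
ee_pos: [451.3, 145.8, 95.9]
orientation: [-2.405, -2.016, 0.004]
ft_force: [-8.3, 10.5, 3.8]
width: 14.1
grasp_force: 30.0
```

```bash
python3 -m inch '[[[1,0,2,0,0,0,0],[1,0,4,0,0,0,0],[1,0,5,0,0,0,0],[1,0,5,0,0,0,0],[1,0,5,0,0,0,0]]]'
```

```text
t: 15.55
ee_pos: [451.2, 146.0, 91.0]
orientation: [-2.405, -2.017, 0.006]
ft_force: [-9.1, 3.8, 7.8]
width: 14.1
grasp_force: 30.0
```

```bash
python3 -m inch '[[[0,0,2,0,0,0,0],[0,0,4,0,0,0,0],[0,0,6,0,0,0,0],[0,0,6,0,0,0,0]]]'
```

```text
t: 15.95
ee_pos: [451.3, 146.1, 86.7]
orientation: [-2.405, -2.017, 0.005]
ft_force: [-14.3, 3.5, 33.3]
width: 14.4
grasp_force: 30.0
```

```bash
python3 -m inch '[[[0,0,-1.5,0,0,0,28],[0,0,-1.5,0,0,0,28],[0,0,-1.5,0,0,0,28],[0,0,-1.5,0,0,0,28],[0,0,-30,0,0,0,28],[0,0,-70,0,0,0,28],[0,0,-100,0,0,0,28],[0,0,-100,0,0,0,0],[0,0,-100,0,0,0,0],[0,0,-100,0,0,0,0],[0,0,-100,0,0,0,0]]]'
python3 - <<'E'
from h import *
s=grab('scene','s2');t=grab('top','t2');w=grab('wrist','w5');_,o=load('w5');print(o['ee_pos'],o['width'])
f=lambda im,r,k:cv2.resize(im['frame'][r[0]:r[1],r[2]:r[3]][:,:,::-1],k,interpolation=cv2.INTER_CUBIC)
cv2.imwrite('pics/c6.png',np.hstack([f(s,(130,235,220,320),(400,420)),f(w,(110,420,140,435),(400,420))]))
E
```

```text
t: 17.05
ee_pos: [452.8, 145.6, 183.6]
orientation: [-2.405, -2.019, 0.004]
ft_force: [-0.0, 0.6, 0.0]
width: 0.8
grasp_force: 0.0
[453.0258381  145.61748461 183.89491207] 0.407006989532889
```

View pics/c6.png

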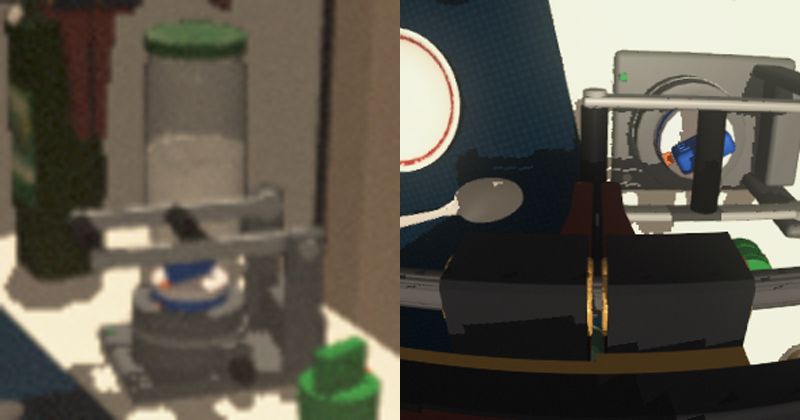

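```bash
python3 - <<'E'
from h import *
s,_=load('s2');ax=np.array([516.3,131.2]); y=-0.18; xs=np.array([np.cos(y),np.sin(y)])
for a in (0,.05,.1,.2): 
    p=ax+xs*(65-130*np.cos(a)); print(a,(proj(s,(*p,94.5+130*np.sin(a)))-[220,130])*4)
o=status.get_obs(); p=ax-65*xs; goal((*p,125),-1.751)
E
```

```text
0 [ 88.15685581 237.97079951]
0.05 [ 88.18500361 228.40952311]
0.1 [ 88.71760594 218.77266267]
0.2 [ 91.30481524 199.37946659]
go [-2.9 -0.2 59.1] [-0.002  0.001  0.006]
```

The clamp looks closed (bar at crop (88,235), predicted (88,238) at angle 0). I'll press with the closed fingertips to confirm the height.

```bash
python3 -m inch '[[[-3,0,30,0,0,0,0],[-3,0,50,0,0,0,0],[-3,0,57,0,0,0,0],[-3,0,60,0,0,0,0],[-3,0,62,0,0,0,0],[-3,0,63,0,0,0,0]]]'
```

```text
t: 17.8
ee_pos: [453.6, 143.0, 122.5]
orientation: [2.406, 2.02, 0.002]
ft_force: [0.2, -0.0, -0.1]
width: 0.7
grasp_force: 0.0
```

```bash
python3 -m inch '[[[0,0,1,0,0,0,0],[0,0,2,0,0,0,0],[0,0,3,0,0,0,0],[0,0,4,0,0,0,0],[0,0,4,0,0,0,0]]]'
```

```text
t: 18.3
ee_pos: [453.8, 143.1, 120.5]
orientation: [2.406, 2.02, 0.002]
ft_force: [-7.2, -1.8, 29.3]
width: 0.5
grasp_force: 14.3
```

Contact is stiff at tips z = 101.5 mm with 29 N, which matches the closed bar top at 102 mm. I'll retreat and hand in.

```bash
python3 -m inch '[[[0,0,-30,0,0,0,0],[0,0,-80,0,0,0,0],[0,0,-120,0,0,0,0],[0,0,-120,0,0,0,0],[0,0,-120,0,0,0,0]]]' && python3 - <<'E'
from h import *
s=grab('scene','s3'); m=cv2.absdiff(load('s2')[0]['frame'],s['frame'])[150:210,235:300]; print(m.mean())
print(status.get_obs()['ft_force'],ctrl.close_job())
E
```

```text
t: 18.8
ee_pos: [453.4, 143.0, 238.9]
orientation: [2.405, 2.019, 0.004]
ft_force: [-1.0, -1.0, 0.1]
width: 0.4
grasp_force: 0.0
2.976239316239316
the job is handed in; nothing more can be done
[-0.63179597 -0.49045529 -1.1254289 ] None
```

The cartridge is keyed on the spigot and clamped, the bar pressed to its stop (firm at 29 N), and the job was handed in at about 19 s with the arm clear; no verdict came back, and the cartridge's final depth was not measured directly.

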